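# Tip the glass chunks out of the gate tray

## Task

Swing the tray's yellow end gate fully down while the tray is still level, then lift the red handle so that all four glass chunks slide out over the gate into the steel pail, none landing elsewhere. Then lower the tray gently back to level, leaving the gate down, and let go; do not shift the pail or disturb the other things on the bench.

Things in the scene. Friction and masses are not known exactly. Their poses are not given: they have to be found in the camera images.
- stand: tipping-tray stand bolted to the bench: dark steel base plate 180 x 200 x 10 mm with two blue side cheeks. Origin on the bench under it; z up; its +y axis is the horizontal direction from the red handle to the yellow gate, the way the glass leaves; its x axis is parallel to both hinges. Tray floor lies 140 mm above the bench
- tray (a joint): tilt of the aluminium tray, rad: 0 = level, at rest; grows as the handle end is lifted; stop at 0.75. Swings freely, falls back if let go. Inside 120 mm wide, 208 mm long, walls 37 mm high; the floor's top runs through the pivot axis; the walls end 80 mm from the stand's origin along its +y. Glass starts in the handle half, 60 mm clear of the gate, and slides at 0.3 to 0.45 rad
- pivot (a point): centre of the tray's pivot axis (parallel to stand x), 140 mm above the bench and 50 mm from the stand's origin along the stand's +y; it does not move
- handle (a point): centre of the tray's red lifting bar: round, 14 mm diameter, 114 mm long, parallel to stand x, 230 mm behind the pivot and 25 mm above the tray's floor, held by two thin arms at its ends (free length 93 mm between them, clear below). 50 mm behind the tray's rear wall, it can be gripped from above and turns between the fingers
- gate (a joint): opening of the yellow end gate, rad: 0 = upright, shutting the tray's end; 1.57 = fully lowered to its stop, level with the tray's floor as a lip. It starts nearly shut. Stiff hinge, stays where left, about 2.5 N at its top edge moves it
- gate_hinge (a point): centre of the gate's hinge axis (parallel to stand x), on the inner face of the gate at its lower edge, 30 mm beyond the pivot and 1.5 mm below the tray's floor
- gate_tip (a point): middle of the top edge of the gate's tab, on the inner face, 63 mm from the gate's hinge. The gate is a plate 128 mm wide, 44 mm tall and 5 mm thick (thickness outward of the inner face), with a tab 40 mm wide standing 19 mm above its middle. When it is fully lowered its upper side lies level at the hinge's height
- pail: loose round steel pail, 172 mm wide at the mouth, 148 mm at the foot, 70 mm high, 0.9 kg, standing on the bench under the gate end; origin at the centre of its underside
- pail_mouth (a point): centre of the pail's mouth, 70 mm above its underside
- chunk0 (a point): centre of the amber six-sided glass chunk, about 30 mm wide and 18 mm high, about 30 g, loose in the tray
- chunk1 (a point): centre of the green six-sided glass chunk, about 30 mm wide and 18 mm high, about 30 g, loose in the tray
- chunk2 (a point): centre of the orange six-sided glass chunk, about 30 mm wide and 18 mm high, about 30 g, loose in the tray
- chunk3 (a point): centre of the blue six-sided glass chunk, about 30 mm wide and 18 mm high, about 30 g, loose in the tray
- jar: closed glass jar with black lid, 64 mm diameter, 85 mm high, bystander; origin at its underside
- firebrick: loose firebrick 64 x 114 x 64 mm, bystander; origin at its underside
- woodmould: round dark wooden shaping block, 80 mm diameter, 60 mm high, bystander; origin at its underside

How it is judged:
By the outcome, as a careful person would: the job done as asked, in the order asked, and still so for the second after the job is handed in, with the robot touching nothing.
It also fails if it takes over 59 s, if anything falls off the work surface, if the arm or the gripper's body presses on something with over 40 N, if the wrist force passes 120 N, or if a joint passes its speed limit or range.

## Robot

A 6-joint arm with a two-finger parallel gripper is mounted at the origin on the work surface. World frame = base frame: x ahead of the robot, y to its left, z up, the work surface at z = 0. Lengths are in m, angles in rad, forces in N, time in s.
With the tool pointing down it reaches from about 0.275 to 0.75 m from the base axis. Payload 10.2 kg.
Tool frame: the origin (TCP) lies at the centre of the arm's flange, where the gripper is bolted on; the fingertips stand 166 mm ahead of it and the grasp point (between the pads) lies 147 mm ahead of it; z points along the fingers, y is the line along which they close (so a half turn about z gives the same grasp; the last joint's range is limited). The gripper opens to 88 mm and grips with 3 to 60 N. Pads are 18 mm wide; open, the fingers measure 123 mm over their backs; the gripper's body (75 mm by 187 mm) begins 45 mm behind the grasp point.
Start: joints at [-0.223, 0.313, 1.498, -0, 1.331, -0.223], TCP at [0.525, -0, 0.405] pointing down, gripper open.
Joint ranges: [-2.94, 2.94], [-0.97, 2.17], [0.19, 2.56], [-1.23, 4.37], [0.02, 3.11], [-2.88, 2.88]. Speed limits (rad/s): [2.39, 2.39, 3.01, 3.14, 3.14, 3.14].

## Interface

Orientations are given as a rotation vector (axis times angle).
In Python, from station import manip gives the robot as it stands.
- The arm moves only by the tool jog_arm, never from a script. Its arguments are lists of equal length, an entry for each row: "travel": the shift along the tool's x, y, z in mm, a list of three; "rot": the turn, a rotation vector about the tool's x, y, z in degrees, a list of three; "jaw": the finger opening in mm, from 0 to 88.1. A call has 1 to 20 rows; each row shifts and turns the commanded pose from where the row before left it, along the tool's axes as they then stand; what a row does not reach is not made up. A row lasts 1/8 s, in which the tool goes at most 62.5 mm and 10.7 degrees, less where a joint would pass 70% of its speed; a pose out of reach is approached as far as the arm can. A call with a gripper value outside its range is refused whole. The fingers move at their own pace and stop on an object; "grip_force" is the grip in N (left out, the last holds). Time passes only in rows, so rows that do not move let the fingers close. It gives the time, the measured TCP pose, the force, the opening and the grip force at its end, in the units of the state.
- manip.observe(): the state, without advancing time (a new reading comes with each control period).
- manip.grab_frame(name): name is "scene" or "side" or "wrist"; returns (picture, depth): 480x640x3 uint8, red, green, blue; 480x640 float32, m along the optical axis (not along the pixel's ray), 0 where there is no reading.
- manip.camera_params(name): a dict with "vertical_fov" (degrees; the focal length in pixels is half the picture's height over the tangent of half this angle, whatever the lens; pixels are square), "cx", "cy" (the principal point, pixels), "k1" (the pictures are not rectified: a ray, as slopes to the right and down, at radius r is drawn at 1 + k1 r^2 times it, then the intrinsics apply), "R" (3x3) and "t" (3): a world point X has camera coordinates R X + t; the wrist camera has in their place "hand_eye" (4x4, takes a point from camera to tool coordinates, whose origin is the TCP and whose axes are the flange's). Camera axes: x right, y down, z forward; pixel columns grow to the right and rows downward; lengths in m; the calibration is good to about 2 mm. A picture is of the moment at which its call begins: read the wrist's pose just before it. camera_params takes no time and is no camera call.
- manip.close_job(): hands the job in; it is judged then, once.
The state is a dict: "time": time; "joint_positions": joint angles; "joint_velocities": joint speeds; "effort": joint torques, N m; "ee_pos": TCP position; "ee_rot": TCP orientation; "wrist_force": force on the tool from outside, world axes, zero at the start; "wrist_torque": the same for the moment, N m; "grip_width": opening from 0.0 (shut) to 1.0 (fully open); "grasp_force": force on a finger pad.
Only numpy, scipy, OpenCV 4.12 (cv2) and the standard library are available. Lean on these libraries where they do the work, as an engineer would, in place of code of your own. Each camera call takes 0.05 s, during which the arm holds its last target. There are 200 camera calls.

## Working session

There is one attempt and no reset: what is moved stays moved. The work goes in short steps, Python scripts to look and compute and a tool call to move; the robot and the scene stay as the last step left them, time stands still between calls to the robot, and variables do not carry over. Pictures are saved under pics/ and viewed, at most 10 in all, crops included, and the job is handed in when it is done.

Besides the shell and the picture viewer there is one more tool, called after "Request:" as name(argument=value, ...) on one line, values as JSON. jog_arm: Moves the arm, as the interface text tells. Its arguments: {"type":"object","properties":{"travel":{"type":"array"},"rot":{"type":"array"},"jaw":{"type":"array"},"grip_force":{"type":"number"}},"required":["travel","rot","jaw"]}

```bash
ls; mkdir -p pics; cat > h.py <<'E'
import numpy as np, cv2
from station import manip
from scipy.spatial.transform import Rotation as Ro
def cam(name, st=None):
    p=manip.camera_params(name); f=240/np.tan(np.radians(p["vertical_fov"])/2)
    K=np.array([[f,0,p["cx"]],[0,f,p["cy"]],[0,0,1]]); d=np.array([p["k1"],0,0,0,0.])
    if "hand_eye" in p:
        T=np.eye(4);T[:3,:3]=Ro.from_rotvec(st["ee_rot"]).as_matrix();T[:3,3]=st["ee_pos"]
        M=T@np.array(p["hand_eye"]); R=M[:3,:3].T; t=-R@M[:3,3]
    else: R=np.array(p["R"]);t=np.array(p["t"])
    return K,d,R,t
def rays(c,uv):
    K,d,R,t=c
    n=cv2.undistortPoints(np.array(uv,float).reshape(-1,1,2),K,d)[:,0]
    D=np.c_[n,np.ones(len(n))]
    return -R.T@t, D@R
def plane(c,uv,z):
    o,D=rays(c,uv); return o+D*((z-o[2])/D[:,2])[:,None]
def deproj(c,uv,dep):
    o,D=rays(c,uv); return o+D*np.array([dep[int(v),int(u)] for u,v in uv])[:,None]
def proj(c,X):
    K,d,R,t=c
    return cv2.projectPoints(np.array(X,float).reshape(-1,3),cv2.Rodrigues(R)[0],t,K,d)[0][:,0]
E
python3 - <<'E'
from h import *
s=manip.observe();print(s)
for n in ["scene","side","wrist"]:
    s=manip.observe(); im,dp=manip.grab_frame(n); cv2.imwrite(f"pics/{n}0.png",im[:,:,::-1]); np.save(n+"0.npy",dp); 
    c=cam(n,s);print(n,c[0][0,0],c[1][0],(-c[2].T@c[3]).round(3),c[2][2].round(2))
E
```

```text
pics
{'time': 0.0, 'joint_positions': array([-2.23407853e-01,  3.13408473e-01,  1.49844039e+00, -1.56095553e-06,
        1.33098346e+00, -2.23378144e-01]), 'joint_velocities': array([-0.00123359, -0.00087624,  0.00158079,  0.0004213 ,  0.00060829,
        0.00033876]), 'effort': array([-1.80187753e-04, -4.02218950e+01, -2.52264959e+01,  6.94810320e-02,
        3.53677373e-02, -8.52248218e-05]), 'ee_pos': array([ 5.24954320e-01, -6.03755064e-06,  4.04180943e-01]), 'ee_rot': array([-2.22073274e+00, -2.22066759e+00,  1.03933424e-03]), 'wrist_force': array([0.80650723, 0.6794155 , 0.01706835]), 'wrist_torque': array([0.00443771, 0.03240165, 0.04576044]), 'grasp_force': 0.0, 'grip_width': 1.0019494261528639}
scene 437.372339577986 -0.04958196546035584 [ 1.183 -0.159  0.567] [-0.77  0.25 -0.58]
side 434.0635870150882 -0.06696924779453046 [ 0.496 -0.376  0.68 ] [ 0.22  0.58 -0.78]
wrist 370.6653495625489 -0.022756513329997664 [0.524 0.079 0.384] [-0.   -0.3  -0.95]
```

View pics/scene0.png

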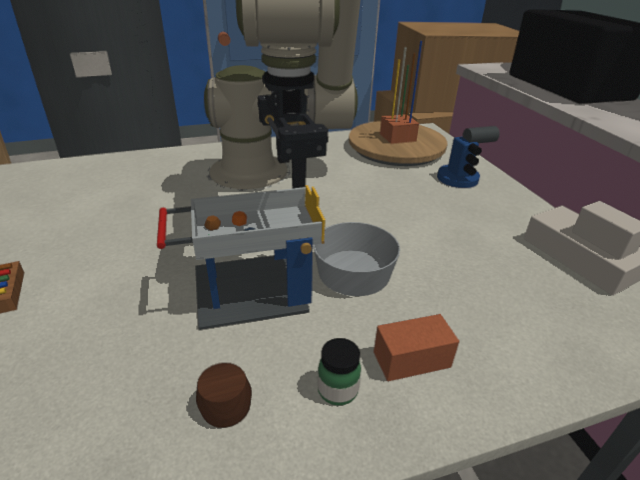

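View pics/side0.png

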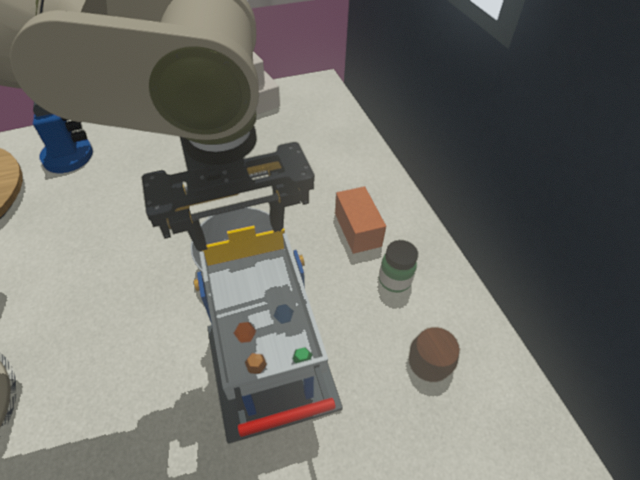

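The scene view shows the tray left of centre, with the handle at (162,227), the gate at (316,212) and the pail at (357,255). The side view shows the handle at (287,417), the gate at (245,245), and four chunks around (245–303, 313–363).

```bash
cat > m.py <<'E'
from h import *
def mask(im,lo,hi,smin=130,vmin=60):
    h=cv2.cvtColor(im,cv2.COLOR_BGR2HSV)
    H=h[...,0].astype(int)
    m=((H>=lo)&(H<=hi)) if lo<=hi else ((H>=lo)|(H<=hi))
    m=(m&(h[...,1]>smin)&(h[...,2]>vmin)).astype(np.uint8)
    return m
def big(m,roi):
    x0,y0,x1,y1=roi; k=np.zeros_like(m);k[y0:y1,x0:x1]=m[y0:y1,x0:x1]
    cs=cv2.findContours(k,0,1)[0]; return max(cs,key=cv2.contourArea)
E
python3 - <<'E'
from m import *
rois={"scene":dict(red=(150,200,180,255),yel=(300,180,330,245)),"side":dict(red=(230,390,345,440),yel=(195,215,295,270))}
for n in rois:
    im=cv2.imread(f"pics/{n}0.png");c=cam(n);dp=np.load(n+"0.npy")
    k=big(mask(im,172,8),rois[n]["red"]); (u,v),(w,h),a=cv2.minAreaRect(k)
    b=cv2.boxPoints(((u,v),(w,h),a)); 
    e=[b[0]-b[1],b[1]-b[2]]; 
    ends=[(b[0]+b[3])/2,(b[1]+b[2])/2] if np.linalg.norm(e[0])>np.linalg.norm(e[1]) else [(b[0]+b[1])/2,(b[2]+b[3])/2]
    P=plane(c,ends,0.165); print(n,"handle ends",P.round(4).tolist(),"len",np.linalg.norm(P[0]-P[1]).round(4),"mid",P.mean(0).round(4))
    print(" depth mid",deproj(c,[(u,v)],dp).round(4))
    k=big(mask(im,20,35),rois[n]["yel"]); print(" yel area",cv2.contourArea(k),cv2.approxPolyDP(k,3,True)[:,0].tolist())
    m=np.zeros(dp.shape,np.uint8);cv2.drawContours(m,[k],-1,1,-1);m=cv2.erode(m,np.ones((3,3)))
    uv=np.argwhere(m)[:,::-1];X=deproj(c,uv,dp);X=X[dp[uv[:,1],uv[:,0]]>0];print(" yel pts mean",X.mean(0).round(4),X.min(0).round(3),X.max(0).round(3))
    np.save(n+"yel.npy",X)
    # pail & bystanders: depth points cloud
    if n=="scene":
        uv=np.array([(x,y) for y in range(180,440,1) for x in range(140,470,1) if dp[y,x]>0]);X=deproj(c,uv,dp)
        s=(abs(X[:,2]-0.068)<0.004)&(uv[:,0]>312)&(uv[:,0]<405)&(uv[:,1]<300)
        q=X[s][:,:2]; A=np.c_[2*q,np.ones(len(q))]; r=np.linalg.lstsq(A,(q**2).sum(1),rcond=None)[0]; print(" pail",r[:2].round(4),"R",np.sqrt(r[2]+r[:2]@r[:2]).round(4),len(q))
        for nm,(a0,b0,a1,b1),z in [("jar",(318,338,362,405),.085),("brick",(374,316,460,376),.064),("mould",(195,360,255,425),.06)]:
            s=(abs(X[:,2]-z)<.006)&(uv[:,0]>a0)&(uv[:,0]<a1)&(uv[:,1]>b0)&(uv[:,1]<b1);print(nm,X[s].mean(0).round(3))
E
```

```text
scene handle ends [[0.5835, -0.2243, 0.165], [0.4562, -0.2207, 0.165]] len 0.1273 mid [ 0.5199 -0.2225  0.165 ]
 depth mid [[ 0.5334 -0.2217  0.1706]]
 yel area 389.5 [[305, 185], [305, 203], [312, 220], [322, 221], [323, 240], [324, 218], [317, 205], [318, 196], [313, 187], [310, 191]]
 yel pts mean [0.5317 0.0399 0.1739] [0.478 0.037 0.147] [0.597 0.045 0.203]
 pail [0.5326 0.1301] R 0.0836 608
jar [0.798 0.003 0.085]
brick [0.779 0.136 0.064]
mould [ 0.782 -0.165  0.06 ]
side handle ends [[0.4614, -0.2192, 0.165], [0.5761, -0.2244, 0.165]] len 0.1148 mid [ 0.5187 -0.2218  0.165 ]
 depth mid [[ 0.5175 -0.2231  0.1701]]
 yel area 1705.0 [[283, 228], [257, 234], [254, 226], [227, 231], [228, 240], [206, 245], [207, 262], [281, 248]]
 yel pts mean [0.5297 0.0394 0.1687] [0.473 0.035 0.142] [0.59  0.044 0.203]
```

Request:
jog_arm(travel=[[0, 4, 0], [0, 0, 0], [0, 0, 0], [0, 0, 13], [0, 0, 13], [0, 0, 12], [0, 0, 12], [10, 0, 0], [10, 0, 0], [0, 0, 0]], rot=[[0, 0, 2.6], [0, 0, 0], [0, 0, 0], [0, 0, 0], [0, 0, 0], [0, 0, 0], [0, 0, 0], [0, 0, 0], [0, 0, 0], [0, 0, 0]], jaw=[0, 0, 0, 0, 0, 0, 0, 0, 0, 0], grip_force=10)

```text
time: 1.4
ee_pos: [0.53, 0.0209, 0.3552]
ee_rot: [2.269, 2.172, 0.001]
wrist_force: [-0.1, 0.1, 0.7]
grip_width: 0.01
grasp_force: 0.0
```

```bash
python3 - <<'E'
from h import *
ims=[]
s=manip.observe()
R=Ro.from_rotvec(s["ee_rot"]).as_matrix()
H=np.array([.5304,.038,.1385]); tip=s["ee_pos"]+R[:,2]*.166
print("tip rel hinge in tool xy",(R.T@(tip-H)).round(4),R[:,0].round(3),s["wrist_force"].round(2),s["grip_width"])
for n in ["scene","side"]:
    im,dp=manip.grab_frame(n); im=im[:,:,::-1]
    ims.append(cv2.resize(im[150:300,150:350] if n=="scene" else im[150:300,150:350],(400,300),interpolation=cv2.INTER_CUBIC))
cv2.imwrite("pics/a.png",np.hstack(ims))
E
```

```text
tip rel hinge in tool xy [-0.0171  0.0005 -0.0507] [ 0.044  0.999 -0.   ] [-0.12  0.11  0.73] 0.009566784697690595
```

View pics/a.png

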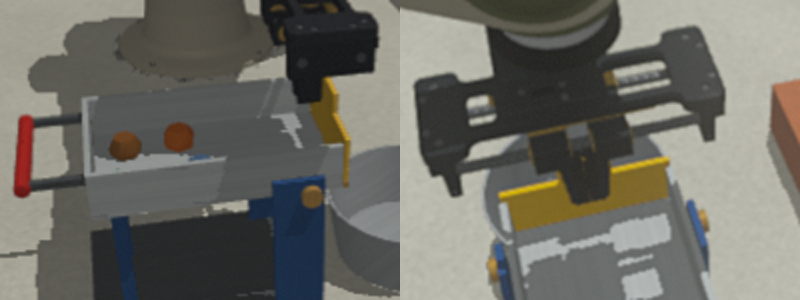

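The closed fingertip stands behind the middle of the tab, with the gate at about (585,175) in the right-hand crop. Next I push the gate along an arc.

Request:
jog_arm(travel=[[4, 0, 0], [4, 0, -1], [4.5, 0, 0.5], [4.5, 0, 0.5], [4.4, 0, 1.1], [4.4, 0, 1.1], [4.1, 0, 2], [4.1, 0, 2], [3.7, 0, 2.6], [3.7, 0, 2.6], [3.2, 0, 3.2], [3.2, 0, 3.2], [2.6, 0, 3.7], [2.6, 0, 3.7], [2, 0, 4.1], [2, 0, 4.1]], rot=[[0, 0, 0], [0, 0, 0], [0, 0, 0], [0, 0, 0], [0, 0, 0], [0, 0, 0], [0, 0, 0], [0, 0, 0], [0, 0, 0], [0, 0, 0], [0, 0, 0], [0, 0, 0], [0, 0, 0], [0, 0, 0], [0, 0, 0], [0, 0, 0]], jaw=[0, 0, 0, 0, 0, 0, 0, 0, 0, 0, 0, 0, 0, 0, 0, 0])

```text
time: 3.5
ee_pos: [0.5325, 0.077, 0.321]
ee_rot: [-2.271, -2.17, 0.0]
wrist_force: [0.3, -1.8, 0.7]
grip_width: 0.009
grasp_force: 1.0
```

```bash
cat > look.py <<'E'
import sys
from m import *
ims=[]
s=manip.observe()
R=Ro.from_rotvec(s["ee_rot"]).as_matrix()
H=np.array([.5304,.038,.1385]); tip=s["ee_pos"]+R[:,2]*.166
print("tip rel hinge",(R.T@(tip-H)).round(4),s["wrist_force"].round(2),s["time"])
for n in ["scene","side"]:
    im,dp=manip.grab_frame(n); im=im[:,:,::-1].copy(); c=cam(n)
    if n=="side" or 1:
        m=mask(im,172,8); roi=(150,100,200,255) if n=="scene" else (200,200,360,445)
        try:
            k=big(m,roi); (u,v),_,_=cv2.minAreaRect(k); o,D=rays(c,[(u,v)]); print(n,"handle px",round(u,1),round(v,1))
        except Exception as e: print(e)
    y=cv2.erode(mask(im,20,35),np.ones((2,2),np.uint8)); y[:170]=0;y[300:]=0;y[:,:190]=0;y[:,350:]=0
    uv=np.argwhere(y)[:,::-1]; 
    if len(uv):
        X=deproj(c,uv,dp); Y=np.array([.045,.999,0]); q=np.c_[(X-H)@Y,X[:,2]-H[2],(X-H)@np.array([.999,-.045,0])]
        q=q[(q[:,0]>-.02)&(q[:,0]<.09)&(abs(q[:,2])<.07)]; 
        if len(q)>5: print(n,len(q),"gate y,z",np.percentile(q[:,:2],[3,50,97],axis=0).round(4).tolist(),"slope z/y",np.polyfit(q[:,0],q[:,1],1).round(3))
    ims.append(cv2.resize(im[120:330,140:420],(400,300),interpolation=cv2.INTER_CUBIC))
cv2.imwrite(sys.argv[1],np.hstack(ims))
E
python3 look.py pics/b.png
```

```text
tip rel hinge [ 0.0391  0.0003 -0.0165] [ 0.27 -1.84  0.67] 3.5
scene handle px 161.4 228.0
scene 779 gate y,z [[0.0052, 0.0019], [0.0238, 0.0086], [0.0542, 0.0194]] slope z/y [ 0.467 -0.002]
side handle px 285.9 416.4
side 1851 gate y,z [[0.0027, 0.0006], [0.0205, 0.0066], [0.0392, 0.0134]] slope z/y [0.33 0.  ]
```

View pics/b.png

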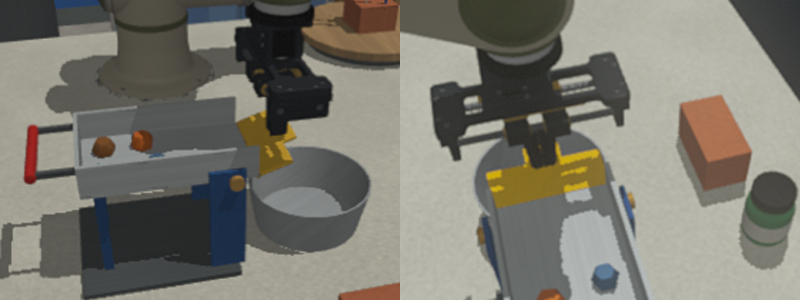

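The gate is about 70° down at (268,140) and the tray is still level.

Request:
jog_arm(travel=[[1, 0, 4], [1, 0, 4], [0.5, 0, 3], [0.5, 0, 3], [0, 0, 2], [0, 0, 0]], rot=[[0, 0, 0], [0, 0, 0], [0, 0, 0], [0, 0, 0], [0, 0, 0], [0, 0, 0]], jaw=[0, 0, 0, 0, 0, 0])

```text
time: 4.35
ee_pos: [0.5326, 0.0799, 0.3051]
ee_rot: [-2.271, -2.17, 0.0]
wrist_force: [0.2, 0.3, 0.3]
grip_width: 0.009
grasp_force: 0.0
```

```bash
python3 look.py pics/c.png
```

```text
tip rel hinge [ 0.042   0.0003 -0.0006] [0.21 0.25 0.27] 4.35
scene handle px 161.4 228.0
scene 703 gate y,z [[0.0053, -0.0014], [0.025, 0.0008], [0.0564, 0.0023]] slope z/y [ 0.088 -0.001]
side handle px 286.0 416.4
side 1472 gate y,z [[0.0029, -0.0015], [0.0206, 0.0002], [0.0411, 0.002]] slope z/y [0.004 0.   ]
```

Request:
jog_arm(travel=[[0, 0, 1], [0, 0, 0]], rot=[[0, 0, 0], [0, 0, 0]], jaw=[0, 0])

```text
time: 4.7
ee_pos: [0.5326, 0.08, 0.3049]
ee_rot: [2.271, 2.17, 0.0]
wrist_force: [-2.4, -0.5, 4.8]
grip_width: 0.008
grasp_force: 2.6
```

Request:
jog_arm(travel=[[0, 0, 1], [0, 0, 0]], rot=[[0, 0, 0], [0, 0, 0]], jaw=[0, 0])

```text
time: 4.95
ee_pos: [0.5326, 0.08, 0.3042]
ee_rot: [2.271, 2.17, 0.001]
wrist_force: [-3.7, 0.3, 7.9]
grip_width: 0.005
grasp_force: 4.2
```

The gate is firmly on its stop: the force rose to 8 N with almost no travel. I retract and go over the handle.

Request:
jog_arm(travel=[[0, 0, -15], [0, 0, -25], [0, 0, -30], [-30, 0, 0], [-40, 0, 0], [-40, 0, 0], [-40, 0, 0], [-40, 0, 0], [-40, 0, 0], [-40, 0, 0], [-32, 0, 0], [0, 0, 0]], rot=[[0, 0, 0], [0, 0, 0], [0, 0, 0], [0, 0, 0], [0, 0, 0], [0, 0, 0], [0, 0, 0], [0, 0, 0], [0, 0, 0], [0, 0, 0], [0, 0, 0], [0, 0, 0]], jaw=[0, 0, 0, 0, 0, 0, 0, 0, 0, 0, 0, 0])

```text
time: 6.45
ee_pos: [0.5187, -0.2233, 0.3737]
ee_rot: [2.274, 2.167, 0.0]
wrist_force: [-0.3, 0.5, -0.1]
grip_width: 0.007
grasp_force: 0.0
```

Request:
jog_arm(travel=[[0, 0, 0], [0, 0, 0], [0, 0, 0], [0, 0, 0], [0, 0, 0], [0, 0, 0], [0, 0, 0], [0, 0, 0], [0, 0, 0], [0, 0, 0], [0, 0, 0]], rot=[[0, 0, 9], [0, 0, 9], [0, 0, 9], [0, 0, 9], [0, 0, 9], [0, 0, 9], [0, 0, 9], [0, 0, 9], [0, 0, 9], [0, 0, 9], [0, 0, 0]], jaw=[40, 40, 40, 40, 40, 40, 40, 40, 40, 40, 40])

```text
time: 7.82
ee_pos: [0.5191, -0.2208, 0.3738]
ee_rot: [-3.141, 0.068, -0.001]
wrist_force: [-0.4, -0.6, 0.4]
grip_width: 0.458
grasp_force: 0.0
```

```bash
python3 look.py pics/d.png; python3 - <<'E'
from h import *
s=manip.observe(); R=Ro.from_rotvec(s["ee_rot"]).as_matrix(); g=s["ee_pos"]+R[:,2]*.147
print("handle rel grasp pt, tool mm",((np.array([.5187,-.2218,.165])-g)@R*1000).round(1),R.round(3).tolist(),s["joint_positions"].round(2),s["grip_width"])
E
```

```text
tip rel hinge [-1.00e-04  2.59e-01 -6.93e-02] [-0.37 -0.61  0.42] 7.825
scene handle px 161.4 228.0
scene 833 gate y,z [[0.0054, -0.0011], [0.0275, 0.0009], [0.0573, 0.0023]] slope z/y [-0.001  0.001]
side handle px 245.6 428.7
handle rel grasp pt, tool mm [-0.3  0.7 61.6] [[0.999, -0.041, 0.0], [-0.041, -0.999, -0.0], [0.0, -0.0, -1.0]] [-0.61  0.42  1.42  0.    1.29  1.  ] 0.45343700530783654
```

View pics/d.png

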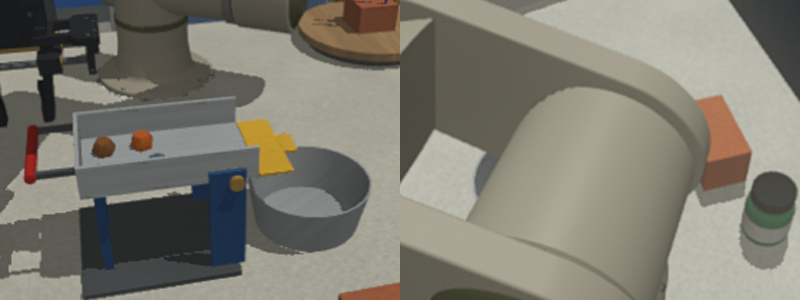

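The gate lies flat (slope about 0) and the tray is level, with the fingers above the handle at (32,150). I descend and grip.

Request:
jog_arm(travel=[[0, 0.7, 15], [0, 0, 20], [0, 0, 15], [0, 0, 11], [0, 0, 0], [0, 0, 0], [0, 0, 0], [0, 0, 0], [0, 0, 0], [0, 0, 0]], rot=[[0, 0, 0], [0, 0, 0], [0, 0, 0], [0, 0, 0], [0, 0, 0], [0, 0, 0], [0, 0, 0], [0, 0, 0], [0, 0, 0], [0, 0, 0]], jaw=[40, 40, 40, 40, 40, 5, 5, 5, 5, 5], grip_force=20)

```text
time: 9.18
ee_pos: [0.519, -0.2223, 0.3127]
ee_rot: [-3.141, 0.071, -0.001]
wrist_force: [-0.7, 4.4, 4.9]
grip_width: 0.147
grasp_force: 19.6
```

Request:
jog_arm(travel=[[0, -0.4, -2.9], [0, -0.4, -2.9], [0, -0.4, -2.9], [0, -0.4, -2.9], [0, -0.5, -2.8], [0, -0.5, -2.8], [0, -0.5, -2.8], [0, -0.5, -2.8], [0, -0.7, -2.8], [0, -0.7, -2.8], [0, -0.7, -2.8], [0, -0.7, -2.8], [0, -0.8, -2.8], [0, -0.8, -2.8], [0, -0.8, -2.8], [0, -0.8, -2.8]], rot=[[0, 0, 0], [0, 0, 0], [0, 0, 0], [0, 0, 0], [0, 0, 0], [0, 0, 0], [0, 0, 0], [0, 0, 0], [0, 0, 0], [0, 0, 0], [0, 0, 0], [0, 0, 0], [0, 0, 0], [0, 0, 0], [0, 0, 0], [0, 0, 0]], jaw=[5, 5, 5, 5, 5, 5, 5, 5, 5, 5, 5, 5, 5, 5, 5, 5])

```text
time: 11.18
ee_pos: [0.5194, -0.2126, 0.3575]
ee_rot: [-3.14, 0.071, 0.0]
wrist_force: [5.2, 5.0, -5.7]
grip_width: 0.141
grasp_force: 20.2
```

Request:
jog_arm(travel=[[0, -0.8, -2.2], [0, -0.8, -2.2], [0, -0.8, -2.2], [0, -0.8, -2.2], [0, -0.8, -2.2], [0, -0.8, -2.2], [0, -0.8, -2.1], [0, -0.9, -2.1], [0, -0.9, -2.2], [0, -0.9, -2.2], [0, 0, 0]], rot=[[0, 0, 0], [0, 0, 0], [0, 0, 0], [0, 0, 0], [0, 0, 0], [0, 0, 0], [0, 0, 0], [0, 0, 0], [0, 0, 0], [0, 0, 0], [0, 0, 0]], jaw=[5, 5, 5, 5, 5, 5, 5, 5, 5, 5, 5])

```text
time: 12.55
ee_pos: [0.5197, -0.2042, 0.3792]
ee_rot: [-3.14, 0.071, 0.0]
wrist_force: [5.5, 4.8, -5.5]
grip_width: 0.144
grasp_force: 20.2
```

```bash
python3 look.py pics/e.png
```

```text
tip rel hinge [ 2.000e-04  2.422e-01 -7.500e-02] [ 5.53  4.81 -5.54] 12.55
scene handle px 165.6 190.6
scene 575 gate y,z [[0.0037, -0.0256], [0.0268, -0.0172], [0.0536, -0.0099]] slope z/y [-0.316 -0.009]
side handle px 235.2 392.4
```

View pics/e.png

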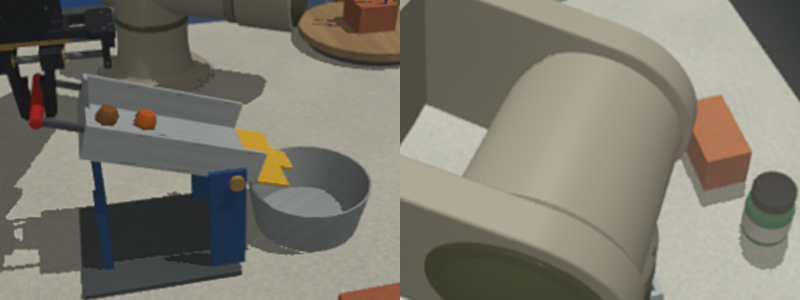

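At tilt about 0.3 the chunks are still in place, with the gate still in line with the tray floor. I keep lifting slowly.

Request:
jog_arm(travel=[[0, -1, -2.1], [0, -1, -2.1], [0, -1, -2.1], [0, -1, -2.1], [0, -1, -2.1], [0, -1, -2.1], [0, -1, -2.1], [0, -1, -2], [0, -1.1, -2], [0, -1.1, -2], [0, 0, 0]], rot=[[0, 0, 0], [0, 0, 0], [0, 0, 0], [0, 0, 0], [0, 0, 0], [0, 0, 0], [0, 0, 0], [0, 0, 0], [0, 0, 0], [0, 0, 0], [0, 0, 0]], jaw=[5, 5, 5, 5, 5, 5, 5, 5, 5, 5, 5])

```text
time: 14.02
ee_pos: [0.5203, -0.1937, 0.3996]
ee_rot: [-3.139, 0.071, 0.001]
wrist_force: [5.6, 6.5, -6.6]
grip_width: 0.138
grasp_force: 20.2
```

Request:
jog_arm(travel=[[0, -1.2, -2], [0, -1.2, -2], [0, -1.2, -2], [0, -1.2, -2], [0, -1.2, -2], [0, -1.2, -2], [0, -1.2, -2], [0, -1.2, -1.9], [0, -1.3, -1.9], [0, -1.3, -1.9], [0, 0, 0]], rot=[[0, 0, 0], [0, 0, 0], [0, 0, 0], [0, 0, 0], [0, 0, 0], [0, 0, 0], [0, 0, 0], [0, 0, 0], [0, 0, 0], [0, 0, 0], [0, 0, 0]], jaw=[5, 5, 5, 5, 5, 5, 5, 5, 5, 5, 5])

```text
time: 15.4
ee_pos: [0.5209, -0.1813, 0.4188]
ee_rot: [-3.137, 0.07, 0.002]
wrist_force: [6.8, 9.6, -8.5]
grip_width: 0.137
grasp_force: 20.5
```

Request:
jog_arm(travel=[[0, -1.4, -1.9], [0, -1.4, -1.9], [0, -1.4, -1.9], [0, -1.4, -1.9], [0, -1.4, -1.8], [0, 0, 0], [0, 0, 0]], rot=[[0, 0, 0], [0, 0, 0], [0, 0, 0], [0, 0, 0], [0, 0, 0], [0, 0, 0], [0, 0, 0]], jaw=[5, 5, 5, 5, 5, 5, 5])

```text
time: 16.27
ee_pos: [0.5212, -0.1742, 0.4279]
ee_rot: [-3.137, 0.07, 0.002]
wrist_force: [6.0, 9.4, -10.7]
grip_width: 0.139
grasp_force: 20.6
```

```bash
python3 look.py pics/f.png
```

```text
tip rel hinge [-2.000e-04  2.113e-01 -1.242e-01] [  6.04   9.39 -10.7 ] 16.275
scene handle px 180.0 159.0
scene 291 gate y,z [[0.0004, -0.0452], [0.0209, -0.0311], [0.0426, -0.0184]] slope z/y [-0.625 -0.018]
side handle px 222.5 345.5
```

View pics/f.png

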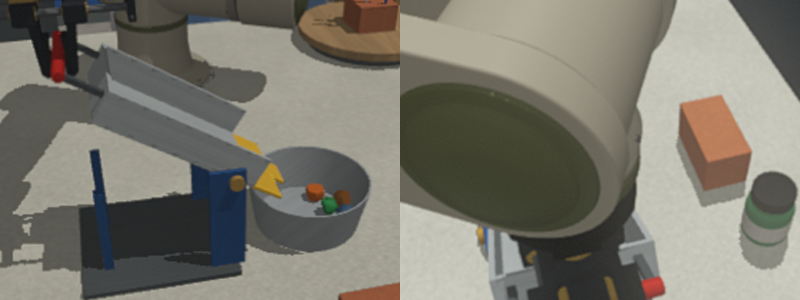

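Three chunks are in the pail at about (315–342, 190–205); the blue one is not visible. I tip further, then check.

Request:
jog_arm(travel=[[0, -1.8, -2.2], [0, -1.8, -2.2], [0, -1.8, -2.2], [0, -1.9, -2.2], [0, -1.9, -2.2], [0, -1.9, -2.2], [0, -1.9, -2.1], [0, -1.9, -2.1], [0, 0, 0], [0, 0, 0], [0, 0, 0], [0, 0, 0]], rot=[[0, 0, 0], [0, 0, 0], [0, 0, 0], [0, 0, 0], [0, 0, 0], [0, 0, 0], [0, 0, 0], [0, 0, 0], [0, 0, 0], [0, 0, 0], [0, 0, 0], [0, 0, 0]], jaw=[5, 5, 5, 5, 5, 5, 5, 5, 5, 5, 5, 5])

```text
time: 17.88
ee_pos: [0.522, -0.1592, 0.4446]
ee_rot: [-3.136, 0.069, 0.004]
wrist_force: [7.4, 10.7, -12.9]
grip_width: 0.133
grasp_force: 20.8
```

```bash
python3 look.py pics/g.png; python3 - <<'E'
from h import *
a,_=manip.grab_frame("scene"); b,_=manip.grab_frame("wrist")
cv2.imwrite("pics/g2.png",np.hstack([cv2.resize(a[130:330,160:420],(390,300),interpolation=3),cv2.resize(b,(400,300))])[:,:,::-1])
E
```

```text
tip rel hinge [-0.0004  0.1958 -0.1411] [  7.45  10.71 -12.89] 17.875
scene handle px 189.0 148.0
scene 197 gate y,z [[-0.0011, -0.0533], [0.0187, -0.0374], [0.0383, -0.0228]] slope z/y [-0.849 -0.022]
side handle px 217.2 323.4
side 28 gate y,z [[0.0002, -0.0379], [0.0087, -0.0307], [0.0178, -0.0239]] slope z/y [-0.793 -0.024]
```

View pics/g2.png

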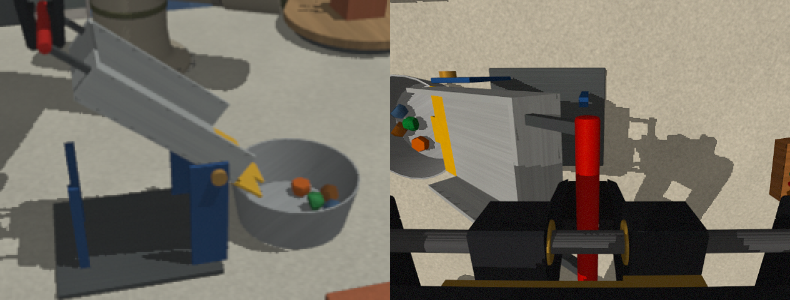

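All four chunks (orange, green, amber, blue) are in the pail, at (393–425, 105–150) in the wrist view, and the tray is empty. I lower it gently along the same arc.

Request:
jog_arm(travel=[[0, 1.86, 2.18], [0, 1.86, 2.18], [0, 1.86, 2.18], [0, 1.86, 2.18], [0, 1.86, 2.18], [0, 1.86, 2.18], [0, 1.86, 2.18], [0, 1.86, 2.18], [0, 1.75, 2.35], [0, 1.75, 2.35], [0, 1.75, 2.35], [0, 1.75, 2.35], [0, 1.52, 2.46], [0, 1.52, 2.46], [0, 1.52, 2.46], [0, 1.52, 2.46], [0, 1.52, 2.46], [0, 1.52, 2.46], [0, 1.52, 2.46], [0, 1.52, 2.46]], rot=[[0, 0, 0], [0, 0, 0], [0, 0, 0], [0, 0, 0], [0, 0, 0], [0, 0, 0], [0, 0, 0], [0, 0, 0], [0, 0, 0], [0, 0, 0], [0, 0, 0], [0, 0, 0], [0, 0, 0], [0, 0, 0], [0, 0, 0], [0, 0, 0], [0, 0, 0], [0, 0, 0], [0, 0, 0], [0, 0, 0]], jaw=[5, 5, 5, 5, 5, 5, 5, 5, 5, 5, 5, 5, 5, 5, 5, 5, 5, 5, 5, 5])

```text
time: 20.58
ee_pos: [0.5202, -0.1936, 0.3994]
ee_rot: [-3.137, 0.071, 0.002]
wrist_force: [5.2, 7.7, -4.2]
grip_width: 0.141
grasp_force: 20.2
```

Request:
jog_arm(travel=[[0, 1.28, 2.59], [0, 1.28, 2.59], [0, 1.28, 2.59], [0, 1.28, 2.59], [0, 1.28, 2.59], [0, 1.28, 2.59], [0, 1.28, 2.59], [0, 1.28, 2.59], [0, 1.04, 2.72], [0, 1.04, 2.72], [0, 1.04, 2.72], [0, 1.04, 2.72], [0, 1.04, 2.72], [0, 1.04, 2.72], [0, 1.04, 2.72], [0, 1.04, 2.72]], rot=[[0, 0, 0], [0, 0, 0], [0, 0, 0], [0, 0, 0], [0, 0, 0], [0, 0, 0], [0, 0, 0], [0, 0, 0], [0, 0, 0], [0, 0, 0], [0, 0, 0], [0, 0, 0], [0, 0, 0], [0, 0, 0], [0, 0, 0], [0, 0, 0]], jaw=[5, 5, 5, 5, 5, 5, 5, 5, 5, 5, 5, 5, 5, 5, 5, 5])

```text
time: 22.58
ee_pos: [0.5193, -0.2121, 0.3571]
ee_rot: [-3.138, 0.071, 0.002]
wrist_force: [2.5, 8.1, -2.9]
grip_width: 0.134
grasp_force: 20.0
```

Request:
jog_arm(travel=[[0, 0.75, 2.8], [0, 0.75, 2.8], [0, 0.75, 2.8], [0, 0.75, 2.8], [0, 0.75, 2.8], [0, 0.75, 2.8], [0, 0.75, 2.8], [0, 0.75, 2.8], [0, 0.36, 2.28], [0, 0.36, 2.28], [0, 0.36, 2.28], [0, 0.36, 2.28], [0, 0.36, 2.28], [0, 0.36, 2.28], [0, 0.36, 2.28], [0, 0, 0]], rot=[[0, 0, 0], [0, 0, 0], [0, 0, 0], [0, 0, 0], [0, 0, 0], [0, 0, 0], [0, 0, 0], [0, 0, 0], [0, 0, 0], [0, 0, 0], [0, 0, 0], [0, 0, 0], [0, 0, 0], [0, 0, 0], [0, 0, 0], [0, 0, 0]], jaw=[5, 5, 5, 5, 5, 5, 5, 5, 5, 5, 5, 5, 5, 5, 5, 5])

```text
time: 24.58
ee_pos: [0.5189, -0.2209, 0.319]
ee_rot: [-3.139, 0.071, 0.002]
wrist_force: [1.9, 5.4, -1.5]
grip_width: 0.133
grasp_force: 19.9
```

Request:
jog_arm(travel=[[0, 0.2, 1.2], [0, 0.2, 1.2], [0, 0.2, 1.2], [0, 0.2, 1], [0, 0.2, 1], [0, 0.1, 0.6], [0, 0, 0], [0, 0, 0]], rot=[[0, 0, 0], [0, 0, 0], [0, 0, 0], [0, 0, 0], [0, 0, 0], [0, 0, 0], [0, 0, 0], [0, 0, 0]], jaw=[5, 5, 5, 5, 5, 5, 5, 5])

```text
time: 25.58
ee_pos: [0.5188, -0.2218, 0.3129]
ee_rot: [-3.139, 0.071, 0.002]
wrist_force: [2.9, 5.6, -2.2]
grip_width: 0.126
grasp_force: 19.9
```

```bash
python3 look.py pics/i.png
```

```text
tip rel hinge [-1.000e-04  2.597e-01 -9.000e-03] [ 2.9   5.58 -2.18] 25.575
scene handle px 161.0 225.0
scene 807 gate y,z [[0.0057, -0.0031], [0.0278, -0.0007], [0.0571, 0.0009]] slope z/y [-0.028  0.   ]
side handle px 326.6 402.2
```

The handle has slipped a little in the grip, so the tray is still about 0.03 rad up. I lower until contact.

Request:
jog_arm(travel=[[0, 0.1, 1], [0, 0.1, 1], [0, 0.1, 1], [0, 0.1, 1], [0, 0, 0], [0, 0, 0]], rot=[[0, 0, 0], [0, 0, 0], [0, 0, 0], [0, 0, 0], [0, 0, 0], [0, 0, 0]], jaw=[5, 5, 5, 5, 5, 5])

```text
time: 26.42
ee_pos: [0.5188, -0.2223, 0.3089]
ee_rot: [-3.139, 0.071, 0.002]
wrist_force: [1.9, 6.3, -1.8]
grip_width: 0.13
grasp_force: 19.9
```

Request:
jog_arm(travel=[[0, 0.1, 1], [0, 0.1, 1], [0, 0, 0], [0, 0, 0]], rot=[[0, 0, 0], [0, 0, 0], [0, 0, 0], [0, 0, 0]], jaw=[5, 5, 5, 5])

```text
time: 26.92
ee_pos: [0.5188, -0.2225, 0.307]
ee_rot: [-3.139, 0.071, 0.002]
wrist_force: [1.9, 5.4, -1.5]
grip_width: 0.129
grasp_force: 19.9
```

```bash
python3 look.py pics/j.png
```

```text
tip rel hinge [-0.      0.2605 -0.003 ] [ 1.91  5.44 -1.49] 26.925
scene handle px 160.5 227.5
scene 830 gate y,z [[0.0053, -0.0011], [0.0276, 0.0008], [0.0568, 0.0023]] slope z/y [-0.003  0.001]
side handle px 326.5 404.5
```

Request:
jog_arm(travel=[[0, 0, 0.7], [0, 0, 0.7], [0, 0, 0], [0, 0, 0]], rot=[[0, 0, 0], [0, 0, 0], [0, 0, 0], [0, 0, 0]], jaw=[5, 5, 5, 5])

```text
time: 27.52
ee_pos: [0.5188, -0.2224, 0.3068]
ee_rot: [-3.139, 0.071, 0.001]
wrist_force: [-2.0, 8.7, 7.2]
grip_width: 0.13
grasp_force: 19.2
```

The tray is on its rest. I release and retract upward.

Request:
jog_arm(travel=[[0, 0, -0.5], [0, 0, 0], [0, 0, 0], [0, 0, 0], [0, 0, 0], [0, 0, -5], [0, 0, -15], [0, 0, -25], [0, 0, -35], [0, 0, -35], [0, 0, 0]], rot=[[0, 0, 0], [0, 0, 0], [0, 0, 0], [0, 0, 0], [0, 0, 0], [0, 0, 0], [0, 0, 0], [0, 0, 0], [0, 0, 0], [0, 0, 0], [0, 0, 0]], jaw=[36, 36, 36, 36, 36, 36, 36, 36, 36, 36, 36])

```text
time: 28.9
ee_pos: [0.5188, -0.223, 0.4246]
ee_rot: [3.137, -0.071, 0.008]
wrist_force: [0.5, -0.3, -0.1]
grip_width: 0.408
grasp_force: 0.0
```

```bash
python3 look.py pics/k.png; python3 - <<'E'
from h import *
a,dp=manip.grab_frame("scene"); b,_=manip.grab_frame("wrist"); c=cam("scene")
cv2.imwrite("pics/k2.png",np.hstack([cv2.resize(a,(400,300)),cv2.resize(b,(400,300))])[:,:,::-1])
uv=np.array([(x,y) for y in range(180,440) for x in range(140,470) if dp[y,x]>0]);X=deproj(c,uv,dp)
s=(abs(X[:,2]-0.068)<0.004)&(uv[:,0]>312)&(uv[:,0]<405)&(uv[:,1]<300)
q=X[s][:,:2]; A=np.c_[2*q,np.ones(len(q))]; r=np.linalg.lstsq(A,(q**2).sum(1),rcond=None)[0]; print("pail",r[:2].round(4))
E
```

```text
tip rel hinge [ 0.0017  0.2622 -0.1192] [ 0.45 -0.33 -0.14] 28.9
scene handle px 161.5 228.0
scene 830 gate y,z [[0.0054, -0.0013], [0.0277, 0.0008], [0.0571, 0.0023]] slope z/y [-0.002  0.001]
side handle px 248.4 428.1
pail [0.5325 0.1301]
```

View pics/k2.png

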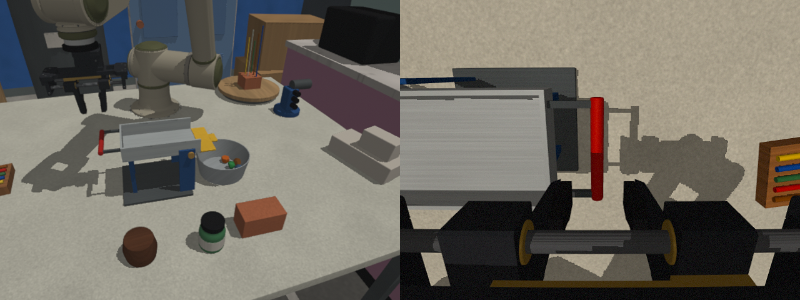

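The pictures show the tray level at (155,138), the gate down at (203,138), the chunks in the pail at (230,160), and the pail and the other things unmoved. The gripper is clear, so I hand the job in.

```bash
python3 -c "
from station import manip
print(manip.close_job())"
```

```text
the job is handed in; nothing more can be done
None
```

The job is handed in at about 29 s: the gate was swung fully down with the tray level, all four glass chunks slid into the unmoved pail, and the tray was lowered back to level and released with the gate still down.

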